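# Set a tool-rest slide with its slotted cam screw

### The arm

A 6-joint arm with a two-finger parallel gripper is mounted at the origin on the work surface. World frame = base frame: x ahead of the robot, y to its left, z up, the work surface at z = 0. Lengths are in mm, angles in degrees, forces in N, time in s.
With the tool pointing down it reaches from about 350 to 850 mm from the base axis. Payload 8.1 kg.
Tool frame: the origin (TCP) lies between the finger pads; the fingertips stand 22 mm ahead of it and the grasp point (between the pads) lies 3 mm ahead of it (r.nose_length is the z of the fingertips in the tool frame, in mm); z points along the fingers, x is the direction in which the jaws open and shut, and the axes are right-handed (so a half turn about z gives the same grasp; the last joint's range is limited). The gripper opens to 85 mm and grips with 20 to 120 N. Pads are 22 mm wide; open, the fingers measure 114 mm over their backs; the gripper's body (76 mm by 85 mm) begins 54 mm behind the grasp point. The pads swing forward as they close: fully open they stand 13 mm farther back than shut.
Start: joints at [66.727, 7.471, 85.268, -0, 87.261, -4.893], TCP at [189.174, 569.402, 253.292] pointing down, gripper open.
Joint ranges: [-169.43, 169.43], [-51.17, 129.36], [1.28, 143.12], [-76.62, 256.62], [0, 156.53], [-152.29, 152.29]. Speed limits (degrees/s): [136.94, 136.94, 159.86, 180, 180, 180].

### API

Orientations are given as [roll, pitch, yaw] about the fixed x, y, z axes, in that order (R = Rz(yaw) Ry(pitch) Rx(roll)).
In Python, from bench import r gives the robot as it stands.
- The arm moves only by the shell command python3 -m jog 'ROWS' [FORCE]. ROWS is JSON, a list of rows, each a list of 5 numbers: the shift along the tool's x, y, z in m, then the turn about the tool's z in degrees, then the opening in per cent of the stroke, from 0 (shut) to 100 (fully open). A call has 1 to 8 rows; each row is the pose to reach, as a shift and turn from the pose measured when the call began, along the tool's axes at that moment; what a row does not reach only later rows make up. A row lasts 1/10 s, in which the tool goes at most 50 mm and 8.59 degrees, less where a joint would pass 70% of its speed; a pose out of reach is approached as far as the arm can. A call with a gripper value outside its range is refused whole. The fingers move at their own pace and stop on an object; FORCE is the grip in N (left out, the last holds). Time passes only in rows, so rows that repeat a pose let the fingers close. It gives the time, the measured TCP pose, the force and the opening at its end, in the units of the state.
- r.sense(): the state, without advancing time (a new reading comes with each control period).
- r.snapshot(name): name is "side" or "top"; returns a dict with "image" (420x560x3 uint8, red, green, blue), "K" (3x3 intrinsics, pixels), "T" (4x4, takes a point from camera to world coordinates). Camera axes: x right, y down, z forward; pixel columns grow to the right and rows downward; lengths in mm; the calibration is good to about 2 mm. A picture is of the moment at which its call begins. There is no depth.
- r.hand_in(): hands the job in, once; it reports no verdict.
Trained networks look in a picture, given as the dict that the camera call returned (one of the last four; its "shot" number tells which), for a name from the list of things; names that differ only in an ending like _2 or _b are one class to them, and where a whole thing is asked for, a point or a joint stands for the part that bears it (a point fixed in the world has none). Each returns a list of dicts, best first, with "conf" (0 to 1); they miss things now and then, are a little off and sometimes report something else, mostly with a low value. They report only what shows in the picture. A call takes as long as a camera call.
- r.search_frame(picture, label): "bbox" ([left, top, right, bottom] in pixels, round what is visible of it).
- r.pinpoint(picture, label): "uv" ([column, row] in pixels: a listed point, or the origin of a listed thing).
The state is a dict: "time": time; "joint_pos": joint angles; "qd": joint speeds; "joint_efforts": joint torques, N m; "tool_pos": TCP position; "tcp_rot": TCP orientation; "ft_force": force on the tool from outside, world axes, zero at the start; "wrist_torque": the same for the moment, N m; "finger_gap": finger opening in mm.
Only numpy, scipy, OpenCV 4.12 (cv2) and the standard library are available. Lean on these libraries where they do the work, as an engineer would, in place of code of your own. Each camera call takes 0.05 s, during which the arm holds its last target. There are 200 camera calls.

### The job

Take the flat screwdriver from its wooden stand, rest its blade lightly on the slotted screw of the green tool-rest saddle and turn until it drops into the slot, then turn the screw clockwise until the slide's pointer stands between the two ridges of the index plate. Put the screwdriver back upright in its stand, fully home. Move the slide only with the screw, never by touching or pushing it, do not bear down hard on the screw, and leave the other things on the bench where they are.

Things in the scene. Friction and masses are not known exactly. Their poses are not given: they have to be found in the camera images.
- driver: Loose stubby flat screwdriver, 128 mm long, about 0.2 kg, upright and blade down in the stand. Origin: middle of the blade's tip edge; z runs up to the handle. Blade 16 mm wide along x, 2.6 mm thick along y, z 0 to 16 mm; round shank 14 mm across (z to 60); brass collar 40 mm across (z 60 to 68), whose underside rests on the stand; dark wooden handle (z 68 to 128).
- driver_grip (a point): Middle of the screwdriver's handle, 98 mm above the blade's tip on its axis; axes as the screwdriver's. The handle is oval, 39 mm along x and 24 mm across two flats square to y: grip the flats, closing along y, so that the blade lies square to the closing line.
- stand: Fixed wooden block, 90 x 90 mm and 66 mm high, with one upright through-hole in the middle. Origin under its centre on the bench.
- stand_hole (a point): Centre of the hole's mouth, in the stand's top face. Hole 24 mm across with a 3 mm chamfer. With the screwdriver home, the blade's tip edge is 60 mm below this point and may lie a few mm off-centre; any yaw will do.
- saddle: Fixed green cast saddle 130 x 170 mm, top 40 mm above the bench, on a 150 x 200 mm plywood board. Origin on the bench under its centre. The slide runs along its y, the screw stands at x = -30, y = -10 mm, the index plate is on the +x edge.
- screw: Slotted steel screw head, 35 mm across, upright in the saddle inside a round guard collar (37 mm inside, 49 mm outside, 1 mm higher than the head). Origin: on its axis in the head's top face, 54 mm above the bench; z up, x along the slot. Friction about 0.13 N m; it stays where it is left. Clockwise from above moves the slide 16 mm per rad toward the saddle's +y; turning back is possible.
- slot (a point): Middle of the slot's mouth (the screw's origin), x along the slot, which runs right across the head: 5.2 mm wide, 7 mm deep, mouth bevelled to 9 mm in the top 3 mm. The blade has about 0.16 rad of play either way. The slot starts 0.25 to 0.75 rad counterclockwise of the saddle's x (either end is the same); 0.5 to 1.5 rad of clockwise turning is needed.
- slide: Steel slide 34 x 75 mm on top of the saddle, with a short tool-rest bar on it (top 74 mm above the bench). Origin under its middle, 40 mm above the bench. Driven by the screw; it must not be touched.
- pointer_tip (a point): End of the slide's pointer, a bar 4 mm wide pointing to the saddle's +x, 53 mm above the bench. Moves along the saddle's y with the slide.
- gate: Fixed aluminium index plate 24 x 34 mm at the saddle's +x edge with two ridges 6 mm thick and 10 mm high, 10 mm apart, running along its x. Origin under the middle of the plate, in line with the middle of the gap between the ridges; axes as the saddle's. The pointer is set when its tip's y in this frame is within 3 mm of 0.
- disc: Loose turned wooden disc, 60 mm across, 13 mm high. Leave alone.
- bowl: Loose small wooden bowl, 72 mm across, 32 mm high. Leave alone.
- finial: Loose turned wooden finial, 44 mm across, 60 mm high. Leave alone.

How it is judged:
By the outcome, as a careful person would: the job done as asked, in the order asked, and still so for the second after the job is handed in, with the robot touching nothing.
It also fails if it takes over 54 s, if anything falls off the work surface, if the arm or the gripper's body presses on something with over 40 N, if the wrist force passes 120 N, or if a joint passes its speed limit or range.

## Working session

There is one attempt and no reset: what is moved stays moved. The work goes in short steps, Python scripts to look and compute and a shell command to move; the robot and the scene stay as the last step left them, time stands still between calls to the robot, and variables do not carry over. Pictures are saved under pics/ and viewed, about 8 in all and at most 12, crops included, and the job is handed in when it is done.

```bash
ls; mkdir -p pics
cat > h.py <<'E'
import numpy as np, cv2
from bench import r
def ray(p,uv):
    K,T=np.array(p["K"]),np.array(p["T"])
    d=T[:3,:3]@np.linalg.solve(K,[uv[0],uv[1],1.]); return T[:3,3],d
def atz(p,uv,z):
    o,d=ray(p,uv); return o+d*(z-o[2])/d[2]
def proj(p,X):
    K,T=np.array(p["K"]),np.array(p["T"])
    c=K@(T[:3,:3].T@(np.asarray(X,float)-T[:3,3])); return c[:2]/c[2]
def tri(ps,uvs):
    A=np.zeros((3,3));b=np.zeros(3)
    for p,u in zip(ps,uvs):
        o,d=ray(p,u); d=d/np.linalg.norm(d); M=np.eye(3)-np.outer(d,d); A+=M;b+=M@o
    return np.linalg.solve(A,b)
def save(p,n,box=None,s=1):
    im=p["image"]
    if box: im=im[box[1]:box[3],box[0]:box[2]]
    im=cv2.resize(im,None,fx=s,fy=s,interpolation=cv2.INTER_CUBIC)
    cv2.imwrite("pics/"+n,cv2.cvtColor(im,cv2.COLOR_RGB2BGR))
E
python3 - <<'E'
from h import *
np.set_printoptions(precision=1,suppress=True)
a=r.snapshot("top");b=r.snapshot("side")
save(a,"top1.png");save(b,"side1.png")
print(a["T"],b["T"],a["K"])
Z=dict(driver_grip=104,stand_hole=66,slot=54,pointer_tip=53,gate=40,saddle=0,screw=54,stand=0,slide=40,disc=0,bowl=0,finial=0,driver=6)
for l in Z:
    for n,p in(("top",a),("side",b)):
        q=r.pinpoint(p,l)[:2]
        for k in q: print(l,n,np.array(k["uv"]),round(k["conf"],2),atz(p,k["uv"],Z[l]))
s=r.sense();print(s["tool_pos"],s["tcp_rot"],s["ft_force"],s["time"])
E
```

```text
pics
[[   0.    -1.     0.1  497.1]
 [  -1.    -0.     0.    -9.1]
 [  -0.    -0.1   -1.  1077.1]
 [   0.     0.     0.     1. ]] [[ -0.9  -0.3   0.2 426.2]
 [ -0.3   0.7  -0.6 488.4]
 [ -0.   -0.6  -0.8 732.4]
 [  0.    0.    0.    1. ]] [[447.7   0.  283.5]
 [  0.  447.7 206. ]
 [  0.    0.    1. ]]
driver_grip top [374.6 256.7] 0.85 [ 517.2 -191.1  104. ]
driver_grip top [216.4 216.8] 0.74 [598.3 153.5 104. ]
driver_grip side [354.7 143.4] 0.72 [ 519.1 -197.   104. ]
stand_hole top [371.1 253.2] 0.59 [ 525.6 -190.5   66. ]
stand_hole top [363.  254.4] 0.56 [ 522.7 -172.3   66. ]
stand_hole side [352.4 158.1] 0.81 [ 518.2 -192.7   66. ]
slot top [196.8 258.2] 0.44 [508.1 203.1  54. ]
slot top [278.2 156.1] 0.22 [748.4  22.2  54. ]
slot side [299.4 326.1] 0.85 [504.8 196.6  54. ]
pointer_tip top [219.8 213.2] 0.57 [612.  154.5  53. ]
pointer_tip side [252.2 285.7] 0.97 [604.6 154.6  53. ]
gate top [212.1 218.9] 0.42 [599.8 174.1  40. ]
saddle top [211.4 232.6] 0.34 [570.6 181.6   0. ]
saddle side [276.2 335.4] 0.67 [543.  203.1   0. ]
saddle side [253.7 284.7] 0.16 [616.7 125.7   0.
[... 219 characters left out ...]
] 0.85 [555.7 172.7  40. ]
disc top [354.4 154.4] 0.74 [ 768.5 -163.4    0. ]
disc side [240.1 160.3] 0.85 [ 770.5 -164.6    0. ]
disc side [348.8 178.9] 0.71 [ 518.5 -193.5   -0. ]
bowl top [279.3 157.3] 0.95 [758.7  21.1   0. ]
bowl side [209.8 224. ] 0.84 [755.5  26.4   0. ]
bowl side [297.8 326.2] 0.65 [513.6 174.5   0. ]
finial top [221.1 157.1] 0.65 [757.2 164.7   0. ]
finial side [179.7 277.2] 0.71 [753.9 158.9   0. ]
finial side [207.9 222.8] 0.25 [760.6  25.    0. ]
driver top [368.4 254.1] 0.87 [ 525.1 -194.8    6. ]
driver top [351.2 155.2] 0.65 [ 764.9 -154.7    6. ]
driver side [346.5 176.5] 0.61 [ 524.4 -193.2    6. ]
[189.2 569.4 253.3] [180.    0.   71.6] [-0.1 -1.   0.4] 1.4
```

Run:
```python
import cv2,numpy as np
a=cv2.imread("pics/top1.png");b=cv2.imread("pics/side1.png")
f=lambda im,x,y,w,h:cv2.resize(im[y:y+h,x:x+w],(400,300),interpolation=cv2.INTER_CUBIC)
o=np.vstack([np.hstack([f(a,155,190,120,90),f(b,220,260,120,90)]),np.hstack([f(a,330,220,80,60),f(b,310,110,80,60)])])
cv2.imwrite("pics/m1.png",o)
```

```text
(no output)
```

View pics/m1.png

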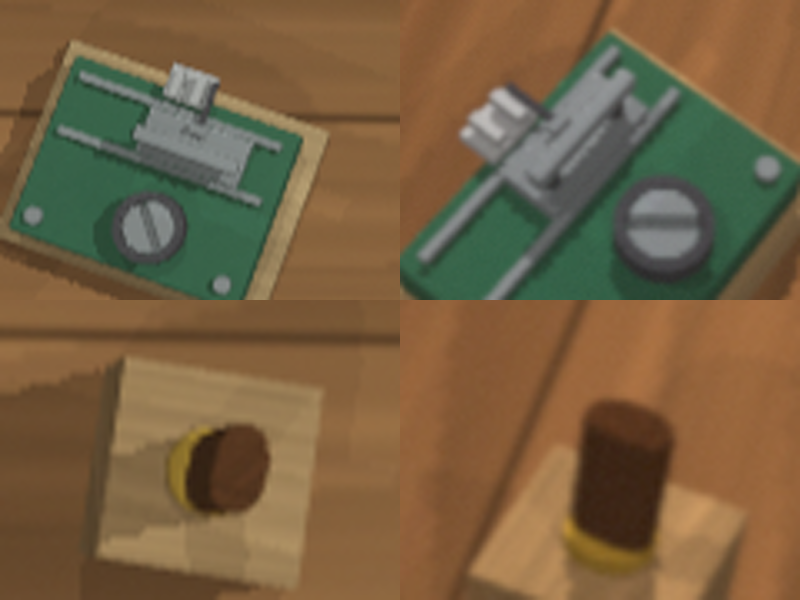

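View pics/side1.png

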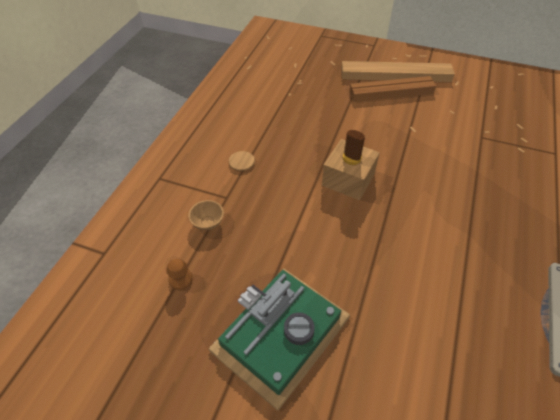

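```bash
cat > meas.py <<'E'
from h import *
def ortho(p,c,z,half,s=4):  # s px per mm; image up=+x, left=+y centred on c
    n=int(2*half*s)
    W=[(c[0]+half,c[1]+half,z),(c[0]+half,c[1]-half,z),(c[0]-half,c[1]-half,z),(c[0]-half,c[1]+half,z)]
    H=cv2.getPerspectiveTransform(np.float32([proj(p,w) for w in W]),np.float32([[0,0],[n,0],[n,n],[0,n]]))
    return cv2.warpPerspective(p["image"],H,(n,n),flags=cv2.INTER_CUBIC)
def w(im): return cv2.cvtColor(im,cv2.COLOR_RGB2BGR)
E
python3 - <<'E'
from meas import *
np.set_printoptions(precision=2,suppress=True)
a=r.snapshot("top");b=r.snapshot("side")
S=tri([a,b],[(199.7,258.4),(299.2,327.0)]);print("screw tri",S)
for n,p,u in(("t",a,(199.7,258.4)),("s",b,(299.2,327.0))): print(n,atz(p,u,55))
print("handle top",atz(a,(378.8,253.4),134), "side",atz(b,(310+226*.2,110+118*.2*0.95),134))
# saddle green
for n,p in(("t",a),("s",b)):
    hsv=cv2.cvtColor(ortho(p,(550,180),40,150,2),cv2.COLOR_RGB2HSV)
    m=cv2.inRange(hsv,(55,80,20),(90,255,255));m=cv2.morphologyEx(m,cv2.MORPH_CLOSE,np.ones((45,45)))
    c=max(cv2.findContours(m,0,2)[0],key=cv2.contourArea)
    (cx,cy),wh,an=cv2.minAreaRect(c);print(n,"saddle ctr",550+150-cy/2,180+150-cx/2,np.array(wh)/2,an)
t=[ortho(a,S[:2],54,30,5),ortho(b,S[:2],54,30,5),ortho(a,(600,160),53,40,300/80),ortho(b,(600,160),53,40,300/80)]
t+=[ortho(a,(520,-192),134,30,5),ortho(b,(520,-192),134,30,5)]
t=[cv2.resize(x,(260,260)) for x in t]
cv2.imwrite("pics/m2.png",w(np.vstack([np.hstack(t[0:5:2]),np.hstack(t[1:6:2])])))
E
```

```text
screw tri [506.35 196.93  50.67]
t [507.7  196.31  55.  ]
s [504.45 198.58  55.  ]
handle top [ 523.58 -194.29  134.  ] side [ 521.6  -195.81  134.  ]
t saddle ctr 540.2195129394531 196.47560119628906 [170.52 127.25] 18.868999481201172
s saddle ctr 535.6978454589844 201.3661346435547 [169.98 130.16] 18.874549865722656
```

View pics/m2.png

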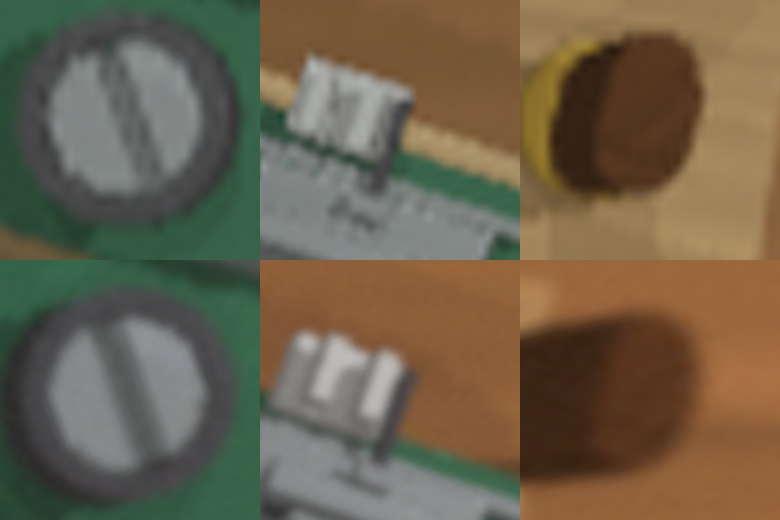

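```bash
cat > go.py <<'E'
import sys; from h import *
from scipy.spatial.transform import Rotation as Ro
np.set_printoptions(precision=4,suppress=True)
s=r.sense(); x,y,z,yaw=map(float,sys.argv[1:5])
M=Ro.from_euler("xyz",s["tcp_rot"],degrees=True).as_matrix()
d=M.T@(np.array([x,y,z])-s["tool_pos"])/1000
print("t",s["time"],"pos",np.round(s["tool_pos"],2),"rot",np.round(s["tcp_rot"],2),"F",np.round(s["ft_force"],2),"Tq",np.round(s["wrist_torque"],2),"gap",round(s["finger_gap"],2))
print("shift m",d,"turn",round((s["tcp_rot"][2]-yaw+180)%360-180,2),"dist",round(np.linalg.norm(d),3))
E
python3 go.py 521 -192 220 77
```

```text
t 1.5 pos [189.15 569.4  253.28] rot [-180.      0.     71.62] F [-0.04  0.61 -0.2 ] Tq [ 0.03 -0.02  0.04] gap 85.36
shift m [-0.6179  0.555   0.0333] turn -5.38 dist 0.831
```

```bash
python3 -m jog '[[-0.309,0.277,0.016,-5.4,100],[-0.309,0.277,0.016,-5.4,100],[-0.309,0.277,0.016,-5.4,100],[-0.309,0.277,0.016,-5.4,100],[-0.309,0.277,0.016,-5.4,100],[-0.309,0.277,0.016,-5.4,100],[-0.309,0.277,0.016,-5.4,100],[-0.309,0.277,0.016,-5.4,100]]'; python3 go.py 521 -192 220 77
```

```text
time: 2.3
tool_pos: [348.9, 201.1, 238.1]
tcp_rot: [179.9, -0.0, 77.0]
ft_force: [0.9, -0.6, 0.4]
finger_gap: 85.2
t 2.3 pos [348.89 201.07 238.13] rot [179.94  -0.04  77.05] F [ 0.88 -0.63  0.4 ] Tq [0.05 0.05 0.01] gap 85.18
shift m [-0.3445  0.2558  0.0182] turn 0.05 dist 0.429
```

```bash
python3 -m jog '[[-0.344,0.256,0.018,0,100],[-0.344,0.256,0.018,0,100],[-0.344,0.256,0.018,0,100],[-0.344,0.256,0.018,0,100],[-0.344,0.256,0.018,0,100],[-0.344,0.256,0.018,0,100],[-0.344,0.256,0.018,0,100],[-0.344,0.256,0.018,0,100]]'; python3 -m jog '[[-0.035,0.026,0.002,0,100],[-0.035,0.026,0.002,0,100]]'
python3 - <<'E'
from meas import *
s=r.sense();print(s["tool_pos"])
b=r.snapshot("side");a=r.snapshot("top")
for p in(a,b):
  for l in("driver_grip","driver","stand_hole"): print(l,[(np.round(k["uv"],1),round(k["conf"],2)) for k in r.pinpoint(p,l)[:1]])
  print("tip proj",proj(p,s["tool_pos"]))
o=np.hstack([cv2.resize(b["image"][60:210,270:420],(390,390),interpolation=2),cv2.resize(a["image"][180:330,300:450],(390,390),interpolation=2)])
cv2.imwrite("pics/m3.png",w(o))
E
python3 go.py 521 -192 101 77
```

```text
time: 3.1
tool_pos: [509.5, -165.5, 221.5]
tcp_rot: [179.9, -0.0, 77.0]
ft_force: [1.1, 0.7, -0.0]
finger_gap: 85.6
time: 3.3
tool_pos: [527.4, -210.2, 218.0]
tcp_rot: [180.0, 0.0, 76.8]
ft_force: [-0.6, 0.6, -0.6]
finger_gap: 85.1
[ 527.38446287 -210.24173157  217.96464231]
driver_grip [(array([373.1, 253.9]), 0.5)]
driver [(array([367.4, 252.6]), 0.63)]
stand_hole [(array([372.2, 250.9]), 0.73)]
tip proj [395.85849145 250.43476699]
driver_grip [(array([355. , 146.2]), 0.73)]
driver [(array([345.9, 175.5]), 0.74)]
stand_hole [(array([353.6, 160.7]), 0.85)]
tip proj [359.67806588  92.99011063]
t 3.7 pos [ 526.98 -204.36  220.18] rot [179.84  -0.03  77.11] F [ 0.07 -0.05 -0.37] Tq [-0.01 -0.    0.04] gap 85.25
shift m [ 0.0106 -0.0089  0.1192] turn 0.11 dist 0.12
```

View pics/m3.png

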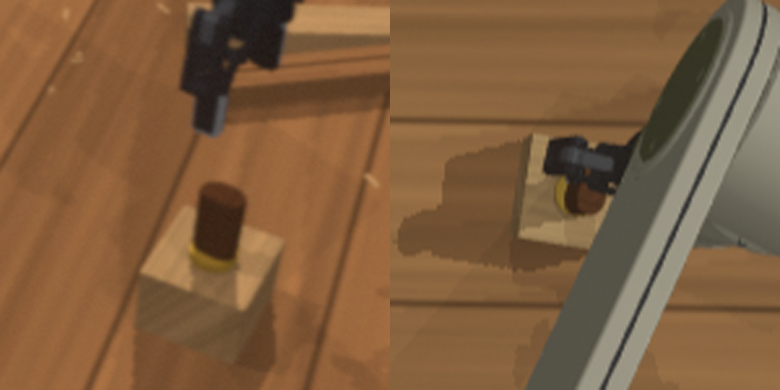

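```bash
python3 -m jog '[[0.0105,-0.0094,0.04,0,100],[0.0105,-0.0094,0.08,0,100],[0.0105,-0.0094,0.113,0,100],[0.0105,-0.0094,0.113,0,100],[0.0105,-0.0094,0.113,0,100],[0.0105,-0.0094,0.113,0,100]]'; python3 go.py 520.5 -192 107 77;  python3 - <<'E'
from meas import *
b=r.snapshot("side");a=r.snapshot("top")
o=np.hstack([cv2.resize(b["image"][90:190,300:400],(390,390),interpolation=2),cv2.resize(a["image"][200:300,320:420],(390,390),interpolation=2)])
cv2.imwrite("pics/m4.png",w(o))
E
```

```text
time: 4.3
tool_pos: [522.1, -192.6, 110.0]
tcp_rot: [179.6, 0.0, 77.1]
ft_force: [0.4, -0.2, -0.1]
finger_gap: 85.2
t 4.3 pos [ 522.1  -192.56  110.01] rot [179.62   0.02  77.13] F [ 0.44 -0.23 -0.06] Tq [-0.05  0.02  0.06] gap 85.23
shift m [ 0.0002 -0.0017  0.003 ] turn 0.13 dist 0.003
```

View pics/m4.png

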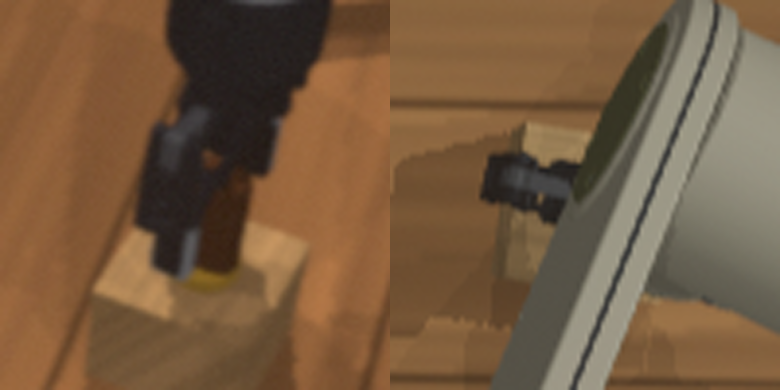

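```bash
python3 -m jog '[[0,-0.001,0.003,0,60],[0,-0.001,0.003,0,40],[0,-0.001,0.003,0,20],[0,-0.001,0.003,0,10],[0,-0.001,0.003,0,10],[0,-0.001,0.003,0,10]]' 60; python3 -m jog '[[0,0,0,0,10],[0,0,0,0,10]]' ; python3 go.py 520.5 -192 107 77
```

```text
time: 5.0
tool_pos: [521.4, -192.7, 107.2]
tcp_rot: [179.6, 0.0, 77.1]
ft_force: [-0.5, 0.3, 2.4]
finger_gap: 23.3
time: 5.2
tool_pos: [521.4, -192.7, 107.2]
tcp_rot: [179.6, 0.0, 77.1]
ft_force: [-0.2, 1.2, 1.9]
finger_gap: 23.3
t 5.2 pos [ 521.37 -192.67  107.18] rot [179.57   0.03  77.11] F [-0.18  1.24  1.9 ] Tq [ 0.01  0.01 -0.  ] gap 23.26
shift m [ 0.0005 -0.001   0.0002] turn 0.11 dist 0.001
```

```bash
python3 -m jog '[[0,0,-0.03,0,10],[0,0,-0.07,0,10],[0,0,-0.1,0,10],[0,0,-0.1,0,10],[0,0,-0.1,0,10]]'; python3 go.py 506 197.5 205 125
```

```text
time: 5.7
tool_pos: [520.8, -192.5, 207.3]
tcp_rot: [179.5, 0.0, 77.1]
ft_force: [-0.3, 0.4, -3.3]
finger_gap: 23.5
t 5.7 pos [ 520.83 -192.5   207.31] rot [179.53   0.04  77.12] F [-0.26  0.4  -3.28] Tq [-0.01  0.03 -0.03] gap 23.5
shift m [ 0.3769 -0.1014  0.0012] turn -47.88 dist 0.39
```

```bash
python3 -m jog '[[0.047,-0.013,0,-6,10],[0.094,-0.025,0,-12,10],[0.141,-0.038,0,-18,10],[0.188,-0.051,0,-24,10],[0.235,-0.063,0,-30,10],[0.282,-0.076,0,-36,10],[0.33,-0.089,0,-42,10],[0.355,-0.096,0,-48,10]]'; python3 -m jog '[[0,0,0,0,10],[0,0,0,0,10]]'; python3 go.py 506 197.5 175 125
```

```text
time: 6.5
tool_pos: [504.2, 178.3, 203.6]
tcp_rot: [179.9, 0.2, 125.5]
ft_force: [0.5, -0.8, -2.0]
finger_gap: 23.5
time: 6.7
tool_pos: [502.5, 178.5, 200.8]
tcp_rot: [-179.8, 0.1, 125.5]
ft_force: [-0.2, -0.9, -2.0]
finger_gap: 23.6
t 6.7 pos [502.5  178.49 200.83] rot [-179.83    0.14  125.55] F [-0.23 -0.95 -2.02] Tq [-0.08  0.    0.02] gap 23.57
shift m [0.0135 0.014  0.0258] turn 0.55 dist 0.032
```

```bash
python3 -m jog '[[0.0135,0.014,0,0.5,10],[0.0135,0.014,0.015,0.5,10],[0.0135,0.014,0.033,0.5,10],[0.0135,0.014,0.033,0.5,10],[0.0135,0.014,0.033,0.5,10]]'; python3 go.py 506 197.5 175 125
python3 - <<'E'
from meas import *
s=r.sense();print(s["tool_pos"])
b=r.snapshot("side");a=r.snapshot("top")
for n,p in(("top",a),("side",b)):
  for l,z in(("driver",s["tool_pos"][2]-101.2),("slot",54),("screw",54)): print(n,l,[(np.round(k["uv"],1),round(k["conf"],2),atz(p,k["uv"],z).round(1)) for k in r.pinpoint(p,l)[:1]])
o=np.hstack([cv2.resize(b["image"][270:370,250:350],(390,390),interpolation=2),cv2.resize(a["image"][210:310,150:250],(390,390),interpolation=2)])
cv2.imwrite("pics/m5.png",w(o))
E
```

```text
time: 7.2
tool_pos: [505.3, 196.1, 166.5]
tcp_rot: [-179.7, 0.1, 124.9]
ft_force: [-1.2, 0.6, -2.1]
finger_gap: 23.2
t 7.2 pos [505.34 196.06 166.53] rot [-179.68    0.11  124.94] F [-1.18  0.58 -2.08] Tq [ 0.01 -0.07 -0.  ] gap 23.23
shift m [ 0.0008  0.0013 -0.0085] turn -0.06 dist 0.009
[505.33947168 196.06206445 166.52901184]
top driver [(array([197.7, 258.4]), 0.64, array([507.5, 198.7,  65.3]))]
top slot [(array([200.7, 256.7]), 0.4, array([511.6, 194.4,  54. ]))]
top screw [(array([198.5, 259.4]), 0.42, array([505.4, 199.2,  54. ]))]
side driver [(array([298.5, 320.7]), 0.72, array([507.7, 193.3,  65.3]))]
side slot [(array([298.3, 326.8]), 0.61, array([506. , 198.3,  54. ]))]
side screw [(array([297.4, 327.8]), 0.78, array([506.9, 200.4,  54. ]))]
```

View pics/m5.png

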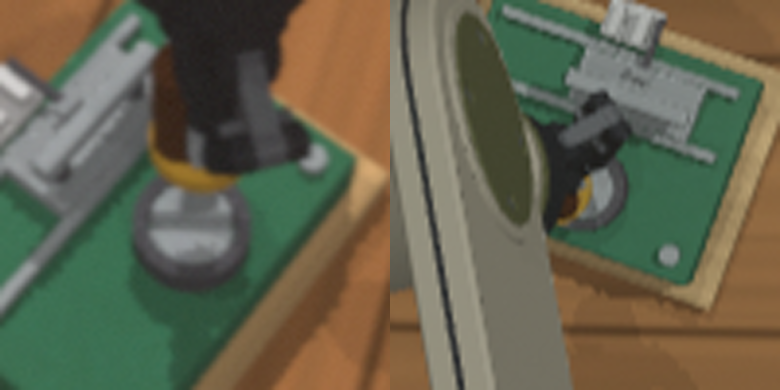

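```bash
python3 -m jog '[[0.001,0.002,0.005,0,10],[0.001,0.002,0.009,0,10],[0.001,0.002,0.009,0,10]]'; python3 -m jog '[[0,0,0.001,0,10],[0,0,0.002,0,10],[0,0,0.002,0,10]]'; python3 go.py 506 197.8 155 125
```

```text
time: 7.9
tool_pos: [506.8, 199.4, 158.2]
tcp_rot: [-179.8, 0.1, 125.1]
ft_force: [-1.2, 0.0, -1.0]
finger_gap: 22.9
time: 8.2
tool_pos: [506.6, 199.4, 155.9]
tcp_rot: [-179.8, 0.1, 125.1]
ft_force: [-0.3, -0.4, -2.5]
finger_gap: 23.6
t 8.2 pos [506.59 199.39 155.94] rot [-179.77    0.12  125.06] F [-0.32 -0.45 -2.49] Tq [-0.02 -0.05  0.04] gap 23.56
shift m [-0.001  -0.0014  0.0009] turn 0.06 dist 0.002
```

```bash
python3 -m jog '[[-0.001,-0.0012,0.0005,0,10],[-0.001,-0.0012,0.001,0,10],[-0.001,-0.0012,0.0015,0,10]]';python3 -m jog '[[0,0,0.0004,0,10],[0,0,0.0004,0,10]]'; python3 go.py 506 197.8 155 125
```

```text
time: 8.5
tool_pos: [506.3, 197.8, 154.5]
tcp_rot: [-179.8, 0.1, 125.1]
ft_force: [-0.1, 0.5, -2.1]
finger_gap: 23.4
time: 8.7
tool_pos: [506.3, 197.8, 154.1]
tcp_rot: [-179.8, 0.1, 125.0]
ft_force: [0.4, -0.5, -1.4]
finger_gap: 23.5
t 8.7 pos [506.3  197.76 154.14] rot [-179.78    0.13  125.05] F [ 0.44 -0.47 -1.43] Tq [-0.07 -0.04 -0.07] gap 23.46
shift m [ 0.0002 -0.0002 -0.0009] turn 0.05 dist 0.001
```

```bash
python3 -m jog '[[0,0,0.0005,0,10],[0,0,0.0005,0,10]]';python3 -m jog '[[0,0,0.0005,0,10],[0,0,0.0005,0,10]]'; python3 -m jog '[[0,0,0.0005,0,10],[0,0,0.0005,0,10]]'; python3 go.py 506 197.8 155 125
```

```text
time: 8.9
tool_pos: [506.4, 197.7, 153.7]
tcp_rot: [-179.8, 0.1, 125.0]
ft_force: [0.4, -1.1, -1.5]
finger_gap: 23.6
time: 9.1
tool_pos: [506.6, 197.7, 153.3]
tcp_rot: [-179.8, 0.2, 125.0]
ft_force: [0.3, -0.8, -1.5]
finger_gap: 23.1
time: 9.3
tool_pos: [506.7, 197.6, 152.9]
tcp_rot: [-179.8, 0.2, 125.0]
ft_force: [-0.1, -1.4, -0.1]
finger_gap: 23.6
t 9.3 pos [506.69 197.61 152.94] rot [-179.82    0.17  125.05] F [-0.08 -1.4  -0.08] Tq [-0.27 -0.12 -0.  ] gap 23.61
shift m [ 0.0005 -0.0005 -0.0021] turn 0.05 dist 0.002
```

```bash
python3 -m jog '[[0,0,0.0006,0,10],[0,0,0.0006,3,10],[0,0,0.0006,3,10]]';python3 -m jog '[[0,0,0.0005,3,10],[0,0,0.0005,3,10]]'; python3 go.py 506 197.8 155 125
```

```text
time: 9.6
tool_pos: [506.7, 197.6, 152.3]
tcp_rot: [-179.8, 0.2, 122.0]
ft_force: [0.0, -1.5, 0.1]
finger_gap: 23.5
time: 9.8
tool_pos: [506.7, 197.6, 151.8]
tcp_rot: [-179.8, 0.2, 119.0]
ft_force: [0.5, -0.1, -0.4]
finger_gap: 23.4
t 9.8 pos [506.69 197.65 151.77] rot [-179.84    0.19  119.01] F [ 0.48 -0.06 -0.45] Tq [-0.13 -0.11  0.  ] gap 23.38
shift m [ 0.0005 -0.0005 -0.0032] turn -5.99 dist 0.003
```

```bash
python3 -m jog '[[0,0,0.0006,2,10],[0,0,0.0008,4,10],[0,0,0.0008,4,10]]';python3 -m jog '[[0,0,0.0008,0,10],[0,0,0.0008,0,10]]';python3 -m jog '[[0,0,0.0008,2,10],[0,0,0.0008,2,10]]'; python3 go.py 506 197.8 155 125
```

```text
time: 10.1
tool_pos: [506.5, 197.6, 150.6]
tcp_rot: [-179.8, 0.2, 115.1]
ft_force: [0.2, -0.9, -1.7]
finger_gap: 23.4
time: 10.3
tool_pos: [506.4, 197.6, 149.6]
tcp_rot: [-179.8, 0.2, 115.2]
ft_force: [0.5, -1.1, -2.2]
finger_gap: 23.3
time: 10.5
tool_pos: [506.1, 197.6, 148.5]
tcp_rot: [-179.8, 0.2, 113.2]
ft_force: [0.4, 0.6, -2.2]
finger_gap: 23.5
t 10.5 pos [506.12 197.61 148.47] rot [-179.78    0.18  113.21] F [ 0.35  0.64 -2.18] Tq [-0.05 -0.   -0.  ] gap 23.54
shift m [ 0.0002 -0.0001 -0.0065] turn -11.79 dist 0.007
```

```bash
python3 -m jog '[[0,0,0,6,10],[0,0,0,12,10],[0,0,0,18,10],[0,0,0,24,10],[0,0,0,24,10]]'; python3 go.py 506.2 197.6 148.5 63
python3 - <<'E'
from meas import *
b=r.snapshot("side");a=r.snapshot("top")
for n,p in(("top",a),("side",b)):
  P=[]
  for l,z in(("pointer_tip",53),("gate",40)):
    k=r.pinpoint(p,l)[:1]
    if k: P.append(atz(p,k[0]["uv"],z)); print(n,l,round(k[0]["conf"],2),P[-1].round(1))
  if len(P)==2: print("y off",(P[0]-P[1])[:2]@[np.sin(np.radians(18.87)),np.cos(np.radians(18.87))])
E
```

```text
time: 11.0
tool_pos: [506.0, 197.3, 148.4]
tcp_rot: [-179.9, 0.3, 89.2]
ft_force: [-0.3, -2.6, -1.6]
finger_gap: 23.3
t 11.0 pos [506.05 197.27 148.37] rot [-179.86    0.29   89.19] F [-0.28 -2.57 -1.62] Tq [-0.55  0.01  0.09] gap 23.25
shift m [ 0.0003  0.0001 -0.0001] turn 26.19 dist 0.0
top gate 0.58 [599.9 167.1  40. ]
side pointer_tip 0.95 [606.9 156.4  53. ]
side gate 0.71 [600.6 171.   40. ]
y off -11.798595839562672
```

```bash
python3 -m jog '[[0,0,0,6,10],[0,0,0,12,10],[0,0,0,18,10],[0,0,0,24,10],[0,0,0,24,10]]'; python3 go.py 506.2 197.6 148.5 63
python3 - <<'E'
from meas import *
b=r.snapshot("side");a=r.snapshot("top")
for n,p in(("top",a),("side",b)):
  P=[]
  for l,z in(("pointer_tip",53),("gate",40)):
    k=r.pinpoint(p,l)[:1]
    if k: P.append(atz(p,k[0]["uv"],z)); print(n,l,round(k[0]["conf"],2),P[-1].round(1))
  if len(P)==2: print("y off",(P[0]-P[1])[:2]@[np.sin(np.radians(18.87)),np.cos(np.radians(18.87))])
t=[cv2.resize(ortho(p,(600,160),50,30,6),(390,390)) for p in (a,b)]
cv2.imwrite("pics/m6.png",w(np.hstack(t)))
E
```

```text
time: 11.8
tool_pos: [506.0, 197.9, 148.4]
tcp_rot: [-180.0, 0.3, 65.3]
ft_force: [0.3, 0.2, -2.6]
finger_gap: 23.8
t 11.8 pos [506.03 197.88 148.4 ] rot [-179.97    0.26   65.28] F [ 0.27  0.24 -2.62] Tq [ 0.11 -0.07  0.11] gap 23.79
shift m [-0.0002  0.0003 -0.0001] turn 2.28 dist 0.0
top pointer_tip 0.59 [608.8 166.   53. ]
top gate 0.69 [534.6 194.2  40. ]
y off -2.6865921198025515
side pointer_tip 0.57 [604.9 162.1  53. ]
side gate 0.74 [601.8 172.7  40. ]
y off -9.051276033645095
```

View pics/m6.png

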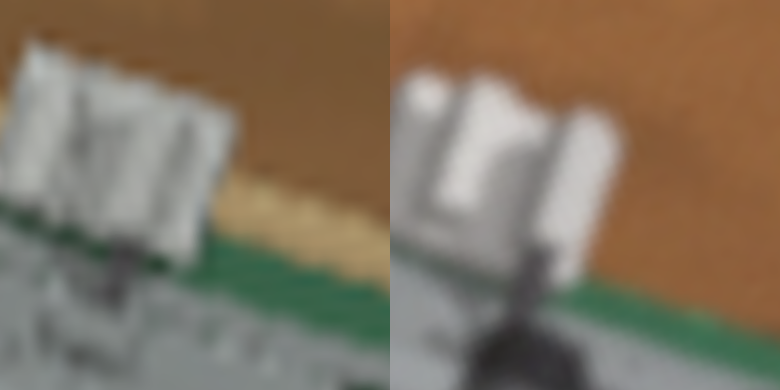

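```bash
python3 -m jog '[[0,0,0,6,10],[0,0,0,12,10],[0,0,0,12,10],[0,0,0,12,10]]'; python3 go.py 506.2 197.6 148.5 53
cat > gate.py <<'E'
from meas import *
import sys
b=r.snapshot("side");a=r.snapshot("top")
c,s=np.cos(np.radians(-18.87)),np.sin(np.radians(-18.87)); X=np.array([c,s]);Y=np.array([-s,c]);C=np.array([538.,199.])
def rot(p,z,x0,x1,y0,y1,k=9):
    W=[(x1,y1),(x1,y0),(x0,y0),(x0,y1)]; n,m=int((y1-y0)*k),int((x1-x0)*k)
    H=cv2.getPerspectiveTransform(np.float32([proj(p,np.r_[C+X*u+Y*v,z]) for u,v in W]),np.float32([[0,0],[n,0],[n,m],[0,m]]))
    return cv2.warpPerspective(p["image"],H,(n,m),flags=cv2.INTER_CUBIC)
t=[]
for p in(a,b):
    im=rot(p,53,40,85,-35,15,8)
    im=cv2.resize(im,(400,400))
    for v in range(-35,16,5): cv2.line(im,(int((15-v)*8),0),(int((15-v)*8),12 if v else 25),(255,0,0),1)
    t.append(im)
cv2.imwrite("pics/"+sys.argv[1],w(np.hstack(t)))
for n,p in(("top",a),("side",b)):
  for l,z in(("pointer_tip",53),("gate",40),("slide",40)):
    for k in r.pinpoint(p,l)[:1]:
      P=atz(p,k["uv"],z)[:2]-C; print(n,l,round(k["conf"],2),"saddle x %.1f y %.1f"%(P@X,P@Y))
E
python3 gate.py m7.png
```

```text
time: 12.5
tool_pos: [506.1, 198.0, 148.4]
tcp_rot: [180.0, 0.2, 53.6]
ft_force: [1.4, 2.5, -3.3]
finger_gap: 23.3
t 12.5 pos [506.12 198.03 148.43] rot [179.97   0.24  53.62] F [ 1.4   2.5  -3.27] Tq [ 0.74 -0.24  0.05] gap 23.3
shift m [-0.0003  0.0003 -0.0001] turn 0.62 dist 0.0
top pointer_tip 0.93 saddle x 83.7 y -7.3
top gate 0.71 saddle x 67.2 y -7.3
top slide 0.86 saddle x 34.6 y 2.4
side pointer_tip 0.85 saddle x 75.7 y -8.5
side gate 0.77 saddle x 68.4 y -4.5
side slide 0.81 saddle x 32.2 y -2.3
```

View pics/m7.png

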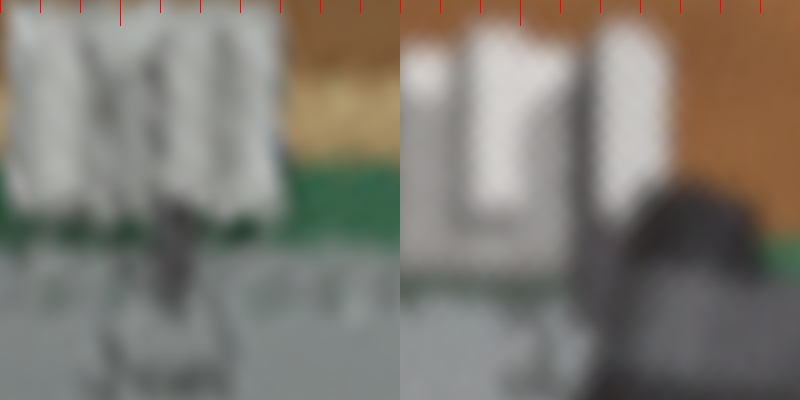

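```bash
python3 -m jog '[[0,0,0,0,10]]'; sed -i 's/^t=\[\]/if sys.argv[1]=="x": raise SystemExit\nt=[]/' gate.py
cat > diff.py <<'E'
import sys; N=sys.argv[1]; sys.argv[1]="x"
try: from gate import *
except SystemExit: pass
E
python3 - <<'E'
import re
s=open("gate.py").read().split('if sys.argv[1]=="x"')[0]
open("diff.py","w").write(s+'''
R=[]
for n,p in(("top",a),("side",b)):
    q=dict(p); q["image"]=cv2.cvtColor(cv2.imread("pics/%s1.png"%n),cv2.COLOR_BGR2RGB)
    i0,i1=[cv2.resize(rot(u,53,40,85,-35,15,8),(400,280)) for u in(q,p)]
    for i in(i0,i1):
        for v in range(-35,16,5): cv2.line(i,(int((15-v)*8),0),(int((15-v)*8),8 if v else 20),(255,0,0),1)
    R.append(np.hstack([i0,i1]))
cv2.imwrite("pics/"+sys.argv[1],w(np.vstack(R)))
''')
E
python3 diff.py m8.png
```

```text
time: 13.0
tool_pos: [506.1, 198.0, 148.5]
tcp_rot: [180.0, 0.2, 53.5]
ft_force: [0.4, 4.4, -3.7]
finger_gap: 23.6
```

View pics/m8.png

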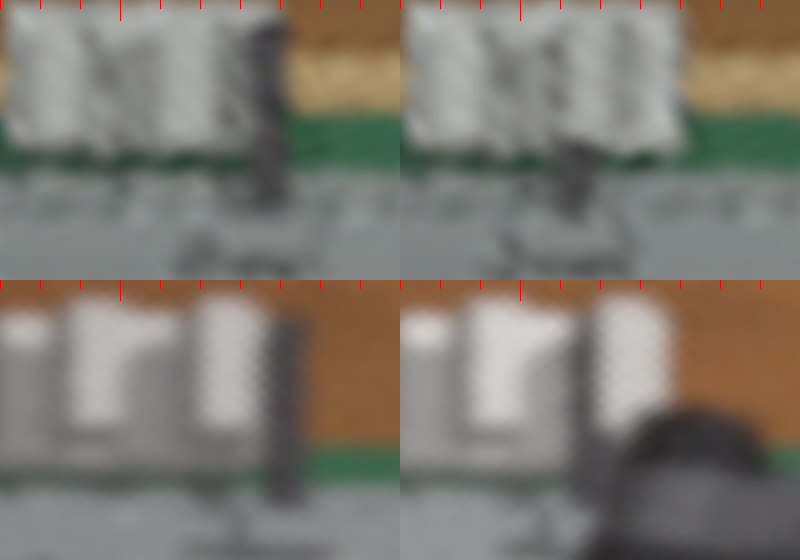

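```bash
python3 -m jog '[[0,0,0,6,10],[0,0,0,12,10],[0,0,0,18,10],[0,0,0,18,10],[0,0,0,18,10]]'; python3 go.py 506.1 198 148.5 53; python3 diff.py m9.png
```

```text
time: 13.6
tool_pos: [506.4, 198.3, 148.5]
tcp_rot: [179.9, 0.2, 35.4]
ft_force: [3.0, 5.5, -4.9]
finger_gap: 23.5
t 13.6 pos [506.4  198.25 148.51] rot [179.9    0.17  35.45] F [ 3.04  5.53 -4.95] Tq [ 1.29 -0.58  0.12] gap 23.49
shift m [-0.0004  0.      0.    ] turn -17.55 dist 0.0
```

View pics/m9.png

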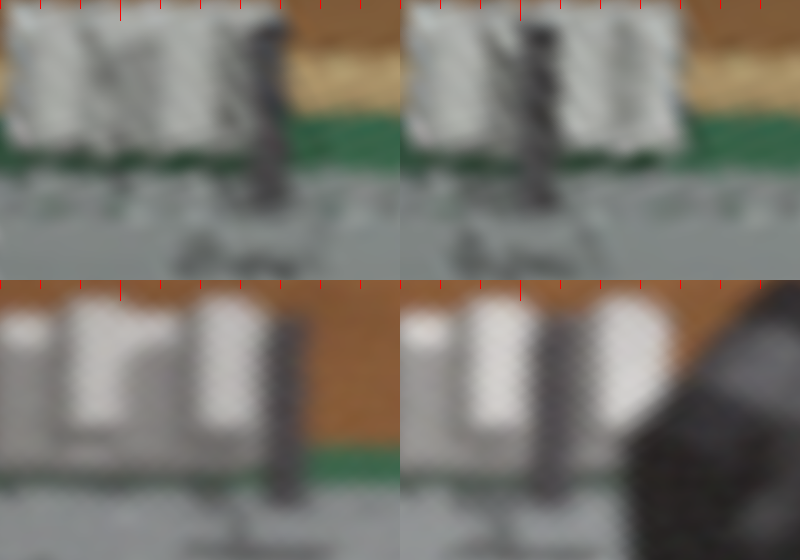

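```bash
python3 -m jog '[[0,0,0,-5,10],[0,0,0,-8,10],[0,0,0,-8,10]]'; python3 go.py 506.2 197.7 148.5 53;  python3 -m jog '[[0,0,-0.004,0,10],[0,0,-0.01,0,10],[0,0,-0.03,0,10],[0,0,-0.06,0,10],[0,0,-0.06,0,10]]'; python3 go.py 521.4 -192.7 208 77
```

```text
time: 14.0
tool_pos: [506.4, 198.0, 148.6]
tcp_rot: [179.9, 0.2, 43.5]
ft_force: [0.6, 1.7, -2.5]
finger_gap: 23.5
t 14.0 pos [506.36 197.96 148.56] rot [179.91   0.21  43.5 ] F [ 0.56  1.68 -2.5 ] Tq [ 0.49 -0.09  0.01] gap 23.53
shift m [-0.0003  0.0001  0.0001] turn -9.5 dist 0.0
time: 14.5
tool_pos: [508.9, 198.5, 214.0]
tcp_rot: [179.7, -0.2, 43.4]
ft_force: [1.3, 1.2, -1.4]
finger_gap: 23.2
t 14.5 pos [508.95 198.48 214.03] rot [179.67  -0.16  43.44] F [ 1.33  1.17 -1.37] Tq [ 0.07 -0.05  0.  ] gap 23.25
shift m [-0.2599  0.2926  0.007 ] turn -33.56 dist 0.391
```

```bash
python3 -m jog '[[-0.032,0.036,0,-4,10],[-0.064,0.072,0,-8,10],[-0.096,0.108,0,-12,10],[-0.128,0.144,0,-17,10],[-0.16,0.18,0,-21,10],[-0.192,0.216,0,-25,10],[-0.224,0.252,0,-29,10],[-0.245,0.275,0,-33.5,10]]'; python3 -m jog '[[0,0,0,0,10],[0,0,0,0,10]]'; python3 go.py 521.4 -192.7 185 77.1;python3 gate.py m10.png
```

```text
time: 15.3
tool_pos: [519.3, -173.1, 214.6]
tcp_rot: [179.7, 0.1, 76.9]
ft_force: [0.7, 0.1, -1.8]
finger_gap: 23.3
time: 15.5
tool_pos: [518.5, -174.0, 213.9]
tcp_rot: [179.8, 0.1, 76.7]
ft_force: [0.3, 0.8, -2.4]
finger_gap: 23.3
t 15.5 pos [ 518.55 -174.    213.91] rot [179.75   0.12  76.74] F [ 0.26  0.81 -2.41] Tq [ 0.07  0.07 -0.04] gap 23.26
shift m [-0.0175  0.0069  0.029 ] turn -0.36 dist 0.035
top pointer_tip 0.66 saddle x 83.0 y -4.6
top gate 0.43 saddle x 69.5 y -2.7
top slide 0.91 saddle x 33.0 y -1.3
side pointer_tip 0.75 saddle x 78.3 y -1.6
side gate 0.48 saddle x 65.7 y -2.5
side slide 0.89 saddle x 29.6 y 0.3
```

```bash
python3 -m jog '[[-0.0175,0.0069,0.0,0,10],[-0.0175,0.0069,0.029,0,10],[-0.0175,0.0069,0.029,0,10],[-0.0175,0.0069,0.029,0,10]]'; python3 go.py 521.4 -192.7 107.5 77.1
```

```text
time: 16.3
tool_pos: [521.7, -191.0, 185.2]
tcp_rot: [179.8, 0.1, 77.0]
ft_force: [-0.6, -0.1, -1.6]
finger_gap: 23.6
t 16.3 pos [ 521.7  -191.03  185.18] rot [179.79   0.1   77.  ] F [-0.61 -0.1  -1.63] Tq [ 0.08  0.04 -0.04] gap 23.61
shift m [-0.0016 -0.0002  0.0777] turn -0.1 dist 0.078
```

```bash
python3 -m jog '[[-0.0016,0,0.01,0,10],[-0.0016,0,0.02,0,10],[-0.0016,0,0.03,0,10],[-0.0016,0,0.035,0,10],[-0.0016,0,0.035,0,10]]'; python3 go.py 521.4 -192.7 107.5 77.1
```

```text
time: 16.8
tool_pos: [520.7, -192.2, 148.7]
tcp_rot: [179.9, 0.1, 77.0]
ft_force: [0.4, -0.1, -2.2]
finger_gap: 23.5
t 16.8 pos [ 520.68 -192.24  148.71] rot [179.93   0.07  77.  ] F [ 0.4  -0.05 -2.23] Tq [ 0.02 -0.02 -0.  ] gap 23.49
shift m [-0.0002  0.0008  0.0412] turn -0.1 dist 0.041
```

```bash
python3 -m jog '[[-0.0002,0.0008,0.01,0,10],[-0.0002,0.0008,0.02,0,10],[-0.0002,0.0008,0.03,0,10],[-0.0002,0.0008,0.037,0,10],[-0.0002,0.0008,0.037,0,10]]'; python3 -m jog '[[0,0,0.001,0,10],[0,0,0.0015,0,10],[0,0,0.0015,0,10]]';python3 go.py 521.4 -192.7 107.2 77.1
```

```text
time: 17.3
tool_pos: [520.4, -192.2, 109.9]
tcp_rot: [-179.9, 0.0, 77.0]
ft_force: [0.0, 0.1, -1.4]
finger_gap: 23.3
time: 17.6
tool_pos: [520.6, -192.3, 108.7]
tcp_rot: [-179.9, 0.0, 77.0]
ft_force: [-0.7, 0.3, -2.2]
finger_gap: 23.6
t 17.6 pos [ 520.64 -192.27  108.7 ] rot [-179.94    0.04   77.01] F [-0.71  0.33 -2.21] Tq [-0.    0.02 -0.  ] gap 23.6
shift m [-0.0002  0.0008  0.0015] turn -0.09 dist 0.002
```

```bash
python3 -m jog '[[0,0,0.0008,0,10],[0,0,0.0015,0,10],[0,0,0.0015,0,10]]';python3 -m jog '[[0,0,0.0005,0,10],[0,0,0.0005,0,10]]';python3 go.py 521.4 -192.7 107.2 77.1
```

```text
time: 17.9
tool_pos: [520.8, -192.4, 107.4]
tcp_rot: [-180.0, 0.0, 77.0]
ft_force: [-0.5, 0.2, -2.2]
finger_gap: 23.3
time: 18.1
tool_pos: [520.8, -192.4, 107.3]
tcp_rot: [-180.0, 0.0, 77.0]
ft_force: [-1.8, 1.0, 3.6]
finger_gap: 23.4
t 18.1 pos [ 520.82 -192.37  107.32] rot [-179.97    0.05   77.  ] F [-1.78  1.    3.62] Tq [0.21 0.5  0.01] gap 23.36
shift m [-0.0002  0.0006  0.0001] turn -0.1 dist 0.001
```

```bash
python3 -m jog '[[0,0,0,0,32],[0,0,0,0,40],[0,0,0,0,60],[0,0,0,0,100],[0,0,0,0,100],[0,0,0,0,100],[0,0,0,0,100],[0,0,0,0,100]]'; python3 go.py 521.4 -192.7 107.2 77.1
```

```text
time: 18.9
tool_pos: [520.8, -192.4, 107.3]
tcp_rot: [-180.0, 0.1, 77.0]
ft_force: [-0.3, 0.5, -0.9]
finger_gap: 85.4
t 18.9 pos [ 520.83 -192.39  107.32] rot [-179.98    0.05   77.01] F [-0.31  0.53 -0.9 ] Tq [-0.06  0.01 -0.01] gap 85.37
shift m [-0.0002  0.0006  0.0001] turn -0.09 dist 0.001
```

```bash
python3 -m jog '[[0,0,-0.03,0,100],[0,0,-0.07,0,100],[0,0,-0.11,0,100],[0,0,-0.15,0,100],[0,0,-0.15,0,100],[0,-0.05,-0.15,0,100],[0,-0.1,-0.15,0,100],[0,-0.1,-0.15,0,100]]'; python3 -m jog '[[0,0,0,0,100],[0,0,0,0,100]]';python3 gate.py m11.png
python3 - <<'E'
from meas import *
a=r.snapshot("top");b=r.snapshot("side")
f=lambda im,x,y,w_,h:cv2.resize(im[y:y+h,x:x+w_],(400,300),interpolation=cv2.INTER_CUBIC)
g=cv2.cvtColor(cv2.imread("pics/m11.png"),cv2.COLOR_BGR2RGB)[:240]
o=np.vstack([np.hstack([f(a["image"],330,220,80,60),f(b["image"],310,110,80,60)]),g])
cv2.imwrite("pics/m12.png",w(o))
for l in("disc","bowl","finial","stand_hole","driver_grip","driver"):
  print(l,[(r_["uv"],round(r_["conf"],2)) for p in(a,b) for r_ in r.pinpoint(p,l)[:1]])
E
```

```text
time: 19.7
tool_pos: [418.0, -167.7, 254.8]
tcp_rot: [-179.7, -0.0, 77.0]
ft_force: [0.8, -0.3, 0.2]
finger_gap: 85.5
time: 19.9
tool_pos: [418.3, -167.8, 254.9]
tcp_rot: [-179.7, 0.0, 77.0]
ft_force: [0.5, -1.0, -0.0]
finger_gap: 85.3
top pointer_tip 0.83 saddle x 83.3 y -2.0
top gate 0.64 saddle x 62.5 y -6.1
top slide 0.62 saddle x 34.8 y 2.5
side pointer_tip 0.8 saddle x 75.0 y -2.3
side gate 0.58 saddle x 64.5 y -4.5
side slide 0.65 saddle x 30.9 y -1.7
disc [([353.3, 153.0], 0.62), ([244.2, 163.9], 0.64)]
bowl [([276.7, 158.4], 0.93), ([207.3, 221.5], 0.7)]
finial [([220.1, 161.1], 0.61), ([241.8, 163.7], 0.75)]
stand_hole [([371.7, 250.3], 0.86), ([355.0, 157.4], 0.89)]
driver_grip [([372.1, 250.9], 0.68), ([356.2, 145.4], 0.81)]
driver [([367.8, 253.7], 0.66), ([347.8, 176.1], 0.67)]
```

View pics/m12.png

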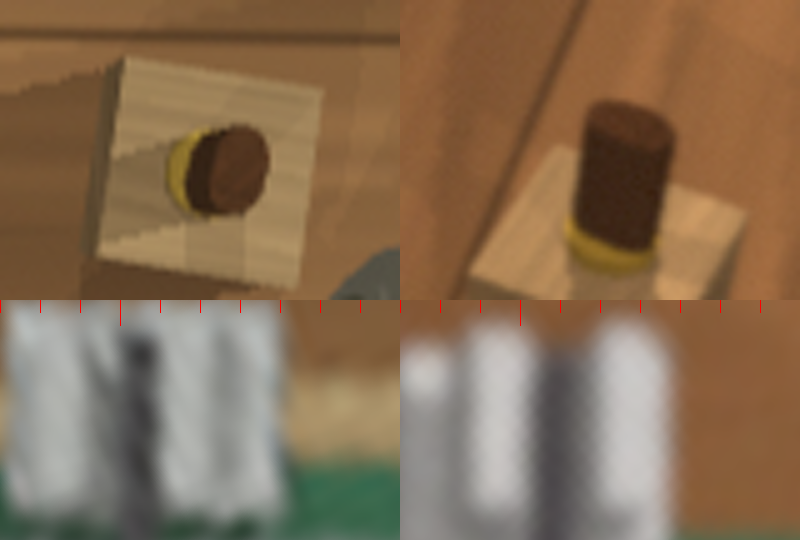

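```bash
python3 -c "
from bench import r
print(r.hand_in(), r.sense()['time'])"
```

```text
the job is handed in; nothing more can be done
the job is handed in; nothing more can be done
```

The job is done and handed in at about 21 s of the 54 s allowed. I took the screwdriver from its stand, rested the blade on the screw with about 2 N, and turned clockwise until it dropped into the slot. I then turned on until the pointer stood between the two ridges, backed off within the play, lifted out and put the screwdriver back.

**Pointer:** The last pictures show the pointer bar clearly between the ridges in both views. My estimate from both cameras is about 0.5 mm short of the middle, give or take 1 mm, against the 3 mm allowed. The final network readings disagreed with each other: they put it 2 to 4 mm to the +y side. Their position for the index plate jumped several mm between shots, so I trusted the picture measurement.

**Screwdriver:** It stands upright and fully home. It touched the stand at the same height it was taken from, and the last pictures of it match the first.

**Forces:** The wrist force readings stayed under about 8 N throughout.

**Other things on the bench:** The arm never went near the disc, bowl or finial. The last readings for the disc and bowl agree with the first to a few pixels. The finial's side-view reading landed on the disc, so only the top view confirms it is where it was.

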